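Space the middle tile of a tile-topped serving board and hold it while it takes

ROBOT

A 6-joint arm with a two-finger parallel gripper is mounted at the origin on the work surface. World frame = base frame: x ahead of the robot, y to its left, z up, the work surface at z = 0. Lengths are in m, angles in rad, forces in N, time in s.
With the tool pointing down it reaches from about 0.375 to 0.975 m from the base axis. Payload 3.8 kg.
Tool frame: the origin (TCP) lies midway between the tips of the shut fingers; the grasp point (between the pads) lies 19 mm behind it; x points along the fingers, y is the direction in which the jaws open and shut, and the axes are right-handed (so a half turn about x gives the same grasp; the last joint's range is limited). The gripper opens to 88 mm and grips with 3 to 60 N. Pads are 18 mm wide; open, the fingers measure 123 mm over their backs; the gripper's body (75 mm by 187 mm) begins 45 mm behind the grasp point.
Start: joints at [-1.249, 0.264, 1.604, -0, 1.274, -0.037], TCP at [0.237, -0.632, 0.239] pointing down, gripper open.
Joint ranges: [-2.63, 2.63], [-0.94, 2.18], [0.31, 2.57], [-1.31, 4.45], [0, 2.66], [-2.55, 2.55]. Speed limits (rad/s): [2.57, 2.57, 3.14, 3.14, 3.14, 3.14].

INTERFACE

Orientations are given as a rotation vector (axis times angle).
In Python, from cell import manip, inverse_kinematics, cams, order gives the robot as it stands. Calls block until the motion is done:
- manip.move_pose(position, orientation): joint-space move of the TCP to a pose.
- manip.move_linear(position, rate=0.15, rot=None): straight line of the TCP; rot=None keeps the orientation; rate is the mean speed in m/s.
- manip.set_joints(angles): joint-space move.
- manip.set_gripper(opening, force=None): finger opening in m; force is the grip in N (None keeps the last); returns when the fingers have stopped.
- manip.dwell(seconds).
- inverse_kinematics(position, orientation): joint angles nearest the present ones, or None.
- manip.state(): the state.
- cams.capture(name): name is "side" or "top" or "wrist"; returns a dict with "image" (400x640x3 uint8, blue, green, red), "z_map" (400x640 float32, m along the optical axis (not along the pixel's ray), 0 where there is no reading), "intrinsics" (3x3 intrinsics, pixels), "k1" (the pictures are not rectified: a ray, as slopes to the right and down, at radius r is drawn at 1 + k1 r^2 times it, then the intrinsics apply), "position" and "orientation" of the camera in the world; the wrist camera has in their place "T_tool_cam" (4x4, takes a point from camera to tool coordinates, whose origin is the TCP and whose axes are the tool frame's). Camera axes: x right, y down, z forward; pixel columns grow to the right and rows downward; lengths in m; the calibration is good to about 2 mm. A picture is of the moment at which its call begins: read the wrist's pose just before it.
A pose or a line that the arm cannot do raises manip.IKError and nothing moves.
- order.close_job(): hands the job in, once; it reports no verdict.
The state is a dict: "clock": time; "joint_pos": joint angles; "joint_velocities": joint speeds; "tau": joint torques, N m; "tool_pos": TCP position; "tcp_rot": TCP orientation; "contact_force": force on the tool from outside, world axes, zero at the start; "moment": the same for the moment, N m; "gripper_width": finger opening in m.
Only numpy, scipy, OpenCV 4.12 (cv2) and the standard library are available. Lean on these libraries where they do the work, as an engineer would, in place of code of your own. Each camera call takes 0.05 s, during which the arm holds its last target.

TASK

The middle tile of this serving board has slipped towards one of the set end tiles, so one joint is now too tight and the other too wide. Take the wooden spacer from its rack and, without shifting the tile first, stand it on edge in the joint that has room for it, down on the wooden base; then slide the tile up tight against the spacer, square and in line with the row, and finish while still holding it there with a steady push (firm, not brutal). Leave the crockery around it alone.

Things in the scene. Friction and masses are not known exactly. Their poses are not given: they have to be found in the camera images.
- board: Wooden serving board fixed to the bench, base 130 (x) x 246 (y) x 18 mm; origin at its underside's centre, on the bench. A row of three tiles runs along y: the end two (60 x 60 x 12 mm, centres at x 0, y -68 and +68 mm) are glued. Past them, end rails as high as the tiles (to |y| 123 mm), then steel bar handles (to |y| 152 mm, 14 mm high).
- bed (a point): Centre of the middle tile's place on the top face of the wooden base, 18 mm above the bench; axes as the board's. The place runs from y -38 to +38 mm between the inner edges of the set tiles; in front and behind (x) the base is bare for 35 mm beside the row. Rightly spaced, the tile is centred here with an 8 mm joint on either side.
- tile: Loose middle tile, unglazed terracotta like its neighbours, 60 x 60 x 12 mm, about 90 g; origin at the centre of its underside, lying on the base; axes nearly the board's. Starts 5 to 6 mm off the middle towards one end or the other (y), so one joint is 2 to 3 mm, the other 13 to 14 mm wide, and up to 6 mm out of line in x.
- spacer: Plain wooden strip, 56 long (x) x 8 thick (y) x 34 mm tall (z), about 16 g; origin at the centre of its lower long edge. It stands on edge in the middle slot of the rack, its top 40 mm above the bench; standing in a joint its top is 52 mm above the bench, 22 mm above the tiles.
- rack: Dark slotted wooden block, 70 (x) x 90 (y) x 20 mm tall, fixed on the bench; origin at the centre of its underside. Three 10 mm wide slots along x at y -27.5, 0 and 27.5 mm, open on top and at both ends, floor 6 mm above the bench; only the middle one is in use.
- tower: bystander: white ceramic cone, 68 mm across the foot, 115 mm tall; origin at the centre of its underside
- mug: bystander: white ceramic mug, 76 mm across, 85 mm tall; origin at the centre of its underside
- bowl: bystander: small dark bowl, 90 mm across, 40 mm tall; origin at the centre of its underside
Not all that is in view belongs to the job. Several things have the shape of the tile; the one meant has the colours described above.

How it is judged:
By the outcome, as a careful person would: the job done as asked, in the order asked, and still so for the second after the job is handed in, while the arm keeps its last pose, push and grip.
It also fails if it takes over 58 s, if anything falls off the work surface, if the arm or the gripper's body presses on something with over 40 N, if the wrist force passes 120 N, or if a joint passes its speed limit or range.

## Working session

There is one attempt and no reset: what is moved stays moved. The work goes in short steps, each a Python script; the robot and the scene stay as the last script left them, time stands still between calls to the robot, and variables do not carry over. Pictures are saved under pics/ and viewed, and the job is handed in when it is done.

```bash
ls; mkdir -p pics
python3 - <<'E'
from cell import manip,cams
import cv2
for n in ["side","top","wrist"]:
    c=cams.capture(n); cv2.imwrite(f"pics/{n}0.png",c["image"])
    print(n,c["intrinsics"].tolist() if hasattr(c["intrinsics"],'tolist') else c["intrinsics"],c["k1"],c.get("position"),c.get("orientation"),c.get("T_tool_cam"))
print(manip.state())
E
```

```text
pics
side [[371.1924360516052, 0.0, 322.6870612939947], [0.0, 371.1924360516052, 206.32144904376477], [0.0, 0.0, 1.0]] -0.013283875905709324 [0.263922   0.56953106 0.71097536] [-0.63913666  2.69310339 -1.09276544] None
top [[474.4526862123409, 0.0, 325.1840871813095], [0.0, 474.4526862123409, 200.57855290226556], [0.0, 0.0, 1.0]] 0.020662578738318785 [0.47781953 0.0102861  0.98499742] [-2.17251203  2.15847101 -0.12189933] None
wrist [[301.58173720351266, 0.0, 322.59507361315593], [0.0, 301.58173720351266, 196.70405655538903], [0.0, 0.0, 1.0]] -0.002540270322753365 None None [[ 1.17574163e-03 -3.15408120e-01  9.48955392e-01 -1.46830915e-01]
 [ 9.99999295e-01  2.13159417e-04 -1.16813562e-03 -2.59927252e-04]
 [ 1.66160680e-04  9.48956096e-01  3.15408148e-01 -8.31298768e-02]
 [ 0.00000000e+00  0.00000000e+00  0.00000000e+00  1.00000000e+00]]
{'clock': 0.15, 'joint_pos': array([-1.24885640e+00,  2.64595436e-01,  1.60503936e+00, -4.24534358e-05,
        1.27368365e+00, -3.69090218e-02]), 'joint_velocities': array([-0.00070299, -0.00235476, -0.00299652, -0.000295  , -0.00018791,
        0.00027485]), 'tau': array([ 6.56014017e-04, -5.02847850e+01, -3.57468867e+01,  7.29299546e-02,
        2.49933213e-02, -9.01068574e-05]), 'tool_pos': array([ 0.23686739, -0.63150152,  0.23767499]), 'tcp_rot': array([ 2.02630078,  0.36933997, -2.02688838]), 'contact_force': array([ 0.28613123, -0.32292631, -0.83072763]), 'moment': array([-0.0482538 ,  0.00743553,  0.01654989]), 'gripper_width': 0.08783354723467848}
```

View pics/top0.png

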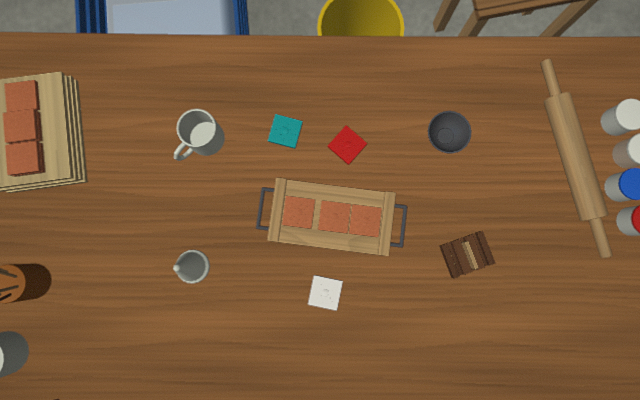

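View pics/side0.png

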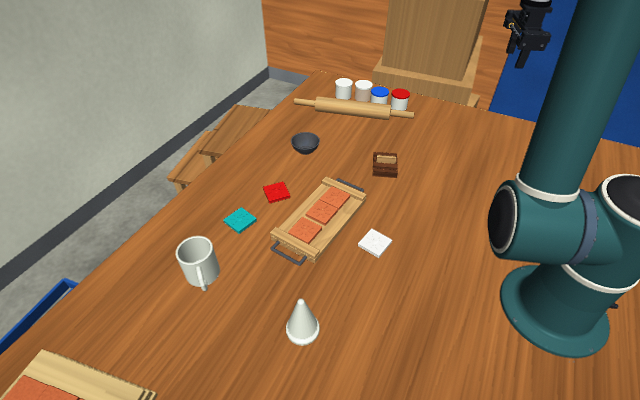

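View pics/wrist0.png

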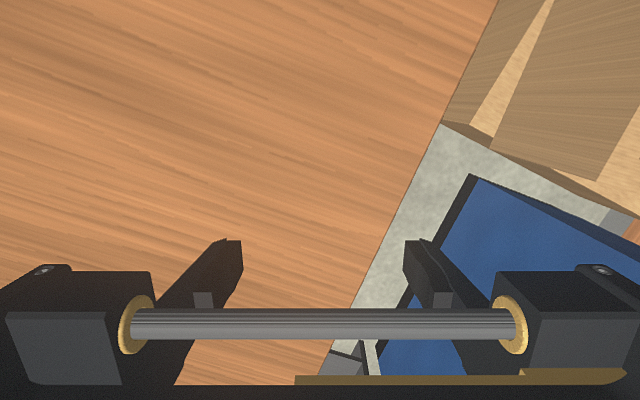

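Top view: the board is at about (332,217). Its terracotta tiles are at (299,212), (334,216) and (365,220), with the wide joint on the left at about (316,214). The rack with its spacer is at (467,255).

Things that could be taken for the tile:
- teal (285,131)
- red (348,145)
- white (325,293)
- terracotta tiles on the stacked boards at the far left (22,125)
- the set neighbours (299,212) and (365,220)

My choice is the middle terracotta tile on the handled board, (334,216). For the spacer, the pale strip in the dark rack is the only candidate; the rolling pin (575,155) is not one.

```bash
cat > h.py <<'E'
import numpy as np, cv2
from scipy.spatial.transform import Rotation as R
from cell import manip,cams,inverse_kinematics,order
def cap(name):
    s=manip.state() ; c=cams.capture(name)
    if name=="wrist":
        T=np.eye(4);T[:3,:3]=R.from_rotvec(s["tcp_rot"]).as_matrix();T[:3,3]=s["tool_pos"]
        c["T"]=T@np.array(c["T_tool_cam"])
    else:
        T=np.eye(4);T[:3,:3]=R.from_rotvec(c["orientation"]).as_matrix();T[:3,3]=c["position"];c["T"]=T
    return c
def cast(c,px,z):
    px=np.atleast_2d(np.float64(px));K=c["intrinsics"]
    u=cv2.undistortPoints(px.reshape(-1,1,2),np.array(K),np.array([c["k1"],0,0,0.])).reshape(-1,2)
    d=np.c_[u,np.ones(len(u))]@c["T"][:3,:3].T
    o=c["T"][:3,3]
    return (o+d*((z-o[2])/d[:,2])[:,None])[:,:2]
def proj(c,P):
    P=np.atleast_2d(P);Ti=np.linalg.inv(c["T"])
    q=P@Ti[:3,:3].T+Ti[:3,3]
    return cv2.projectPoints(q,np.zeros(3),np.zeros(3),np.array(c["intrinsics"]),np.array([c["k1"],0,0,0.]))[0].reshape(-1,2)
def down(yaw):  # tool x down, tool y at yaw in world
    y=np.array([np.cos(yaw),np.sin(yaw),0]);x=np.array([0,0,-1.]);z=np.cross(x,y)
    return R.from_matrix(np.c_[x,y,z]).as_rotvec()
E
python3 - <<'E'
from h import *
c=cap("top")
print(cast(c,[[332,217],[467,255],[299,212],[365,220]],.03), cast(c,[[467,255],[460,243],[478,266]],.04))
M=R.from_rotvec(manip.state()["tcp_rot"]).as_matrix();print(M)
im=c["image"]
a=cv2.resize(im[165:275,245:420],None,fx=4,fy=4,interpolation=cv2.INTER_CUBIC)
b=cv2.resize(im[220:290,430:510],None,fx=4,fy=4,interpolation=cv2.INTER_CUBIC)
a=np.vstack([a[:, :], np.zeros((100,a.shape[1],3),np.uint8)])[:440]
cv2.imwrite("pics/cropa.png",a);cv2.imwrite("pics/cropb.png",b)
for yaw in [np.pi/2,-np.pi/2]:
    for p in [(.43,-.0,.3),(.38,-.28,.3)]:
        print(yaw,p,inverse_kinematics(np.array(p),down(yaw)))
E
```

```text
[[ 0.55051628 -0.00524686]
 [ 0.47628771 -0.27517774]
 [ 0.56020234  0.0614427 ]
 [ 0.54489393 -0.0718051 ]] [[ 0.47630375 -0.27218858]
 [ 0.49982073 -0.2590107 ]
 [ 0.45494702 -0.29319118]]
[[-4.25452340e-04  3.51142428e-01 -9.36321961e-01]
 [ 1.36166695e-03 -9.36320974e-01 -3.51142676e-01]
 [-9.99998982e-01 -1.42435314e-03 -7.97790871e-05]]
1.5707963267948966 (0.43, -0.0, 0.3) [-0.05793939 -0.24985708  2.00943096  0.          1.38201878 -1.62873571]
1.5707963267948966 (0.38, -0.28, 0.3) [-0.68780358 -0.1621589   1.93827772  0.          1.36547383 -2.2585999 ]
-1.5707963267948966 (0.43, -0.0, 0.3) [-5.79393881e-02 -2.49857083e-01  2.00943096e+00 -4.44089210e-16
  1.38201878e+00  1.51285694e+00]
-1.5707963267948966 (0.38, -0.28, 0.3) [-6.87803576e-01 -1.62158900e-01  1.93827772e+00 -4.44089210e-16
  1.36547383e+00  8.82992751e-01]
```

View pics/cropa.png

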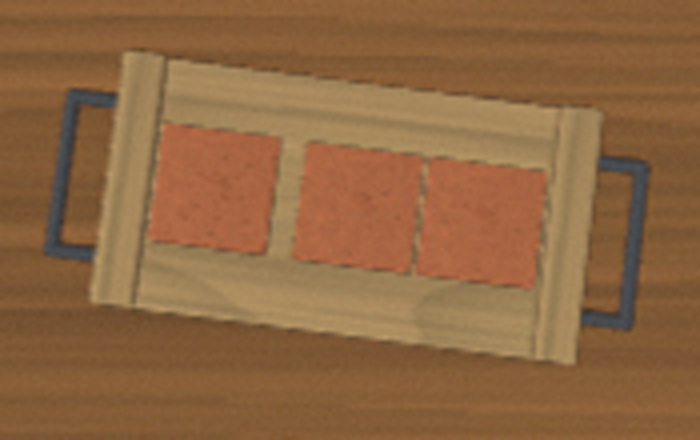

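View pics/cropb.png

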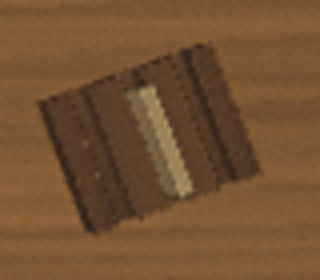

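The board crop shows the wide joint on image left (+y), between crop x 280 and 300. The narrow joint is at about crop x 420, so the spacer goes on the +y side. The rack crop shows the pale strip in the middle slot from (142,90) to (185,193), yaw about 22°. Next I'll take close wrist views of both.

Run:
```python
from h import *
import pickle
d=np.deg2rad
manip.move_pose(np.array([.475,-.275,.16]),down(d(-68)));manip.dwell(.2)
c=cap("wrist");cv2.imwrite("pics/w_rack.png",c["image"]);pickle.dump(c,open("rack.pkl","wb"))
print(manip.state()["clock"])
manip.move_pose(np.array([.55,-.005,.16]),down(d(-96.5)));manip.dwell(.2)
c=cap("wrist");cv2.imwrite("pics/w_board.png",c["image"]);pickle.dump(c,open("board.pkl","wb"))
s=manip.state();print(s["clock"],s["contact_force"],s["tool_pos"])
```

```text
2.05
3.3833 [-0.60328794 -0.86871389 -0.22469835] [ 0.55001515 -0.00606962  0.16001441]
```

View pics/w_rack.png

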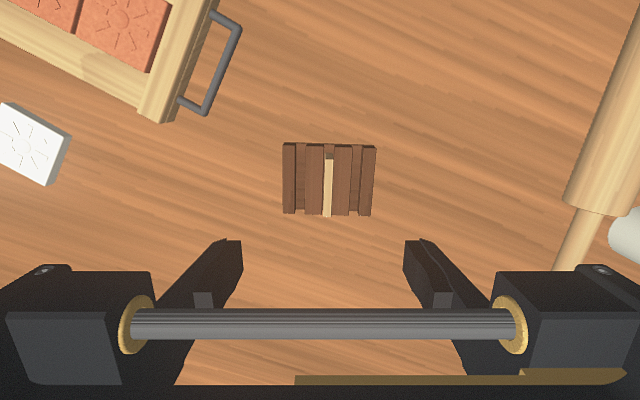

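View pics/w_board.png

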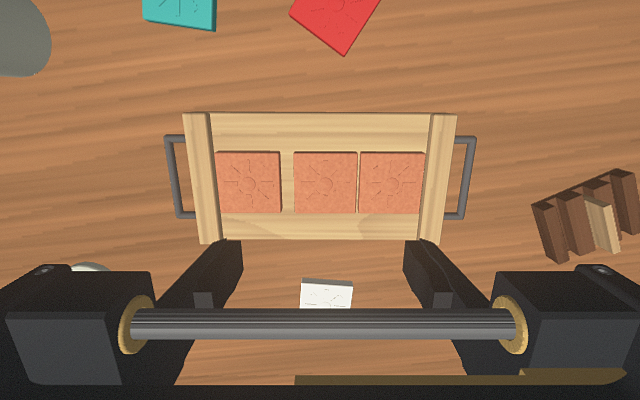

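Run:
```python
from h import *
import pickle
c=pickle.load(open("rack.pkl","rb"));im=c["image"]
cv2.imwrite("pics/z1.png",cv2.resize(im[130:230,270:390],None,fx=6,fy=6,interpolation=cv2.INTER_NEAREST))
hsv=cv2.cvtColor(im,cv2.COLOR_BGR2HSV)
print(hsv[190,328],hsv[160,328],hsv[213,328])
c=pickle.load(open("board.pkl","rb"));im=c["image"]
cv2.imwrite("pics/z2.png",cv2.resize(im[140:225,205:435],None,fx=3.4,fy=3.4,interpolation=cv2.INTER_CUBIC))
hsv=cv2.cvtColor(im,cv2.COLOR_BGR2HSV)
m=((hsv[...,0]<11)&(hsv[...,1]>100)&(hsv[...,2]>110)).astype(np.uint8)
m[:140]=0;m[225:]=0;m[:,:205]=0;m[:,435:]=0
cs,_=cv2.findContours(m,cv2.RETR_EXTERNAL,cv2.CHAIN_APPROX_NONE)
print(hsv[180,250],hsv[180,287],hsv[152,250])
for k in cs:
    if cv2.contourArea(k)<300: continue
    w=cast(c,k.reshape(-1,2),.030)*1000
    r=cv2.minAreaRect(w.astype(np.float32));print(k.reshape(-1,2).min(0),k.reshape(-1,2).max(0),r)
```

```text
[ 18  99 222] [ 18 100 228] [ 18  97 223]
[  9 140 213] [ 17 103 212] [ 10 140 115]
[294 153] [357 212] ((553.8386840820312, -8.066699981689453), (59.41020584106445, 58.38864517211914), 83.4131088256836)
[358 152] [425 212] ((547.0975341796875, -69.71836853027344), (60.44741439819336, 59.302581787109375), 83.225341796875)
[214 152] [281 212] ((562.6405029296875, 64.19825744628906), (61.17025375366211, 59.34790802001953), 83.40032958984375)
```

View pics/z1.png

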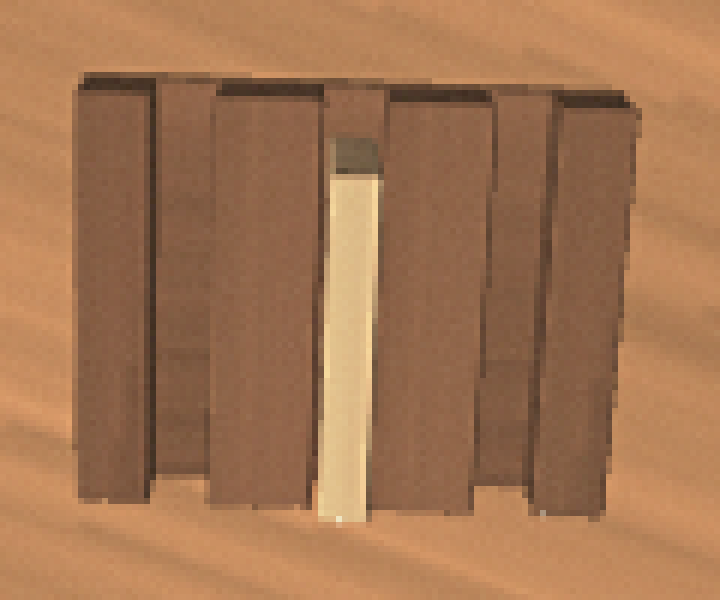

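View pics/z2.png

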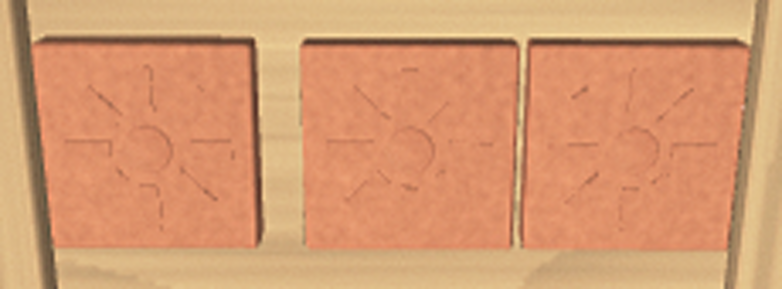

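Run:
```python
from h import *
import pickle
c=pickle.load(open("rack.pkl","rb"));im=c["image"]
hsv=cv2.cvtColor(im,cv2.COLOR_BGR2HSV).astype(int)
m=((hsv[...,0]>=15)&(hsv[...,1]<115)&(hsv[...,2]>190)).astype(np.uint8)
n,l=cv2.connectedComponents(m);m=(l==l[190,328]).astype(np.uint8)
k=max(cv2.findContours(m,cv2.RETR_EXTERNAL,cv2.CHAIN_APPROX_NONE)[0],key=cv2.contourArea).reshape(-1,2)
print(k.min(0),k.max(0)); print("spacer",cv2.minAreaRect((cast(c,k,.040)*1000).astype(np.float32)))
# depth check
ys,xs=np.nonzero(m);print("z cam",np.median(c["z_map"][m>0]))
def zw(c,m):
    ys,xs=np.nonzero(m);u=cv2.undistortPoints(np.float64(np.c_[xs,ys]).reshape(-1,1,2),np.array(c["intrinsics"]),np.array([c["k1"],0,0,0.])).reshape(-1,2)
    z=c["z_map"][ys,xs];P=(np.c_[u,np.ones(len(u))]*z[:,None])@c["T"][:3,:3].T+c["T"][:3,3];return np.median(P[z>0],0)
print(zw(c,m))
c=pickle.load(open("board.pkl","rb"));im=c["image"]
hsv=cv2.cvtColor(im,cv2.COLOR_BGR2HSV)
m=((hsv[...,0]<13)&(hsv[...,1]>110)&(hsv[...,2]>175)).astype(np.uint8)
m[:140]=0;m[225:]=0;m[:,:205]=0;m[:,435:]=0
C=[]
for k in sorted(cv2.findContours(m,cv2.RETR_EXTERNAL,cv2.CHAIN_APPROX_NONE)[0],key=lambda k:k[:,0,0].min()):
    if cv2.contourArea(k)<300: continue
    h=cv2.convexHull(k).reshape(-1,2)
    r=cv2.minAreaRect((cast(c,h,.030)*1000).astype(np.float32));print(r);C.append(r[0])
    mm=np.zeros_like(m);cv2.fillPoly(mm,[h],1);print(zw(c,mm))
A,M,B=map(np.array,C);y=(A-B)/np.linalg.norm(A-B);print(np.linalg.norm(A-B),np.degrees(np.arctan2(y[1],y[0])),(A+B)/2,(M-(A+B)/2)@y,(M-(A+B)/2)@np.array([y[1],-y[0]]))
```

```text
[323 159] [332 216]
spacer ((478.7201232910156, -278.7740783691406), (55.21166229248047, 7.43966007232666), 20.000322341918945)
z cam 0.27764997
[ 0.47969287 -0.27849059  0.04066162]
((562.2555541992188, 64.89947509765625), (59.2597770690918, 58.42024230957031), 83.40185546875)
[0.56395724 0.06447777 0.0310113 ]
((553.81201171875, -7.8530731201171875), (59.4586296081543, 58.501922607421875), 83.20294952392578)
[ 0.55557744 -0.00778105  0.03095652]
((545.7536010742188, -69.52908325195312), (60.898460388183594, 58.50613021850586), 83.42021942138672)
[ 0.54768909 -0.06963204  0.03084932]
135.43763050531425 83.0015948981371 [554.00457764  -2.31480408] -5.5204689727720515 0.48366098222849835
```

Run:
```python
from h import *
import pickle
d=np.deg2rad
manip.set_gripper(.04,force=12)
x,y=.4787,-.2788
manip.move_pose(np.array([x,y,.09]),down(d(-70)))
manip.move_linear(np.array([x,y,.0218]),rate=.06);manip.dwell(.1)
s=manip.state();print(s["tool_pos"],s["contact_force"])
c=cap("wrist");cv2.imwrite("pics/g0.png",c["image"][150:400,160:480])
manip.set_gripper(0.0,force=12);manip.dwell(.2)
s=manip.state();print(s["clock"],s["gripper_width"],s["tool_pos"],s["contact_force"])
c=cap("wrist");cv2.imwrite("pics/g1.png",c["image"][150:400,160:480])
```

```text
[ 0.47909418 -0.27905542  0.02236429] [ 0.2445374   0.05820775 -0.24199434]
7.5583 0.007914814227124882 [ 0.47871481 -0.27877718  0.0218193 ] [ 0.15473176 -1.08148332  0.0180104 ]
```

View pics/g1.png

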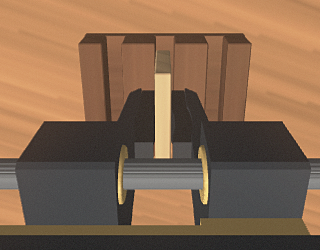

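The spacer is held at 7.9 mm between the fingers (crop x about 162, y 70–155). I'll lift it, move above the joint and check it in the hand.

Run:
```python
from h import *
import pickle
d=np.deg2rad
manip.set_gripper(0.0,force=20)
p=manip.state()["tool_pos"]
manip.move_linear(np.array([.4787,-.2788,.10]),rate=.08)
# board frame
ya=d(83.2); Y=np.array([np.cos(ya),np.sin(ya)]); C=np.array([.5540,-.0023])
# spacer target: joint from tile edge (-5.5+30=24.5) to 38 -> centre 31.5
t=C+Y*.0318
manip.move_pose(np.array([t[0],t[1],.12]),down(ya-np.pi));manip.dwell(.3)
s=manip.state();print(s["clock"],s["gripper_width"],s["tool_pos"],t,s["contact_force"])
c=cap("wrist");cv2.imwrite("pics/h1.png",c["image"]);pickle.dump((c,s),open("held.pkl","wb"))
for n in("side","top"):
    k=cap(n);cv2.imwrite(f"pics/h1{n}.png",k["image"])
```

```text
10.4583 0.007936191391853486 [0.55774474 0.02838211 0.11992494] [0.55776525 0.0292763 ] [ 0.21897223  0.4821293  -0.20117744]
```

View pics/h1.png

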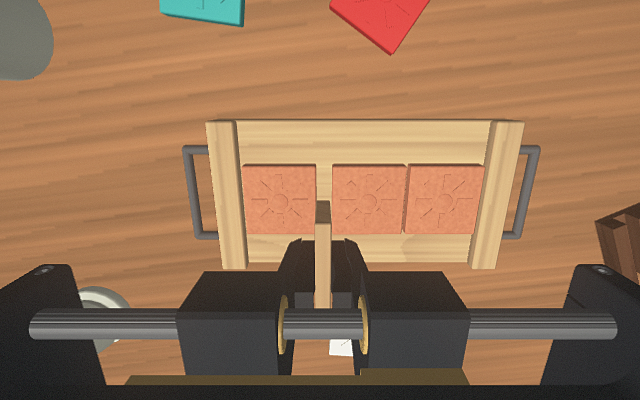

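View pics/h1side.png

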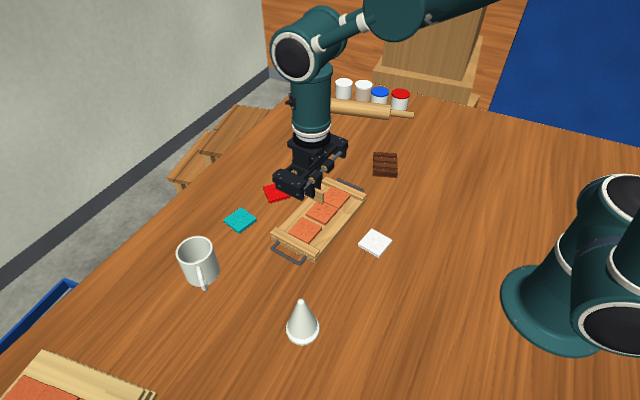

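Run:
```python
from h import *
import pickle
c,s=pickle.load(open("held.pkl","rb"));im=c["image"]
T=np.eye(4);T[:3,:3]=R.from_rotvec(s["tcp_rot"]).as_matrix();T[:3,3]=s["tool_pos"]
P=[]
for x in(-.0182,.0158):
  for y in(-.004,.004):
    for z in(-.028,.028): P.append(T[:3,:3]@[x,y,z]+T[:3,3])
q=proj(c,P);print(q.round(1))
o=cv2.resize(im[140:320,220:420],None,fx=3.3,fy=3.3,interpolation=cv2.INTER_NEAREST)
for a in q: cv2.circle(o,tuple(int(v) for v in (a-[220,140]+.5)*3.3),3,(255,0,0),-1)
cv2.imwrite("pics/h2.png",o)
# redo tile measure from this view
hsv=cv2.cvtColor(im,cv2.COLOR_BGR2HSV)
m=((hsv[...,0]<13)&(hsv[...,1]>110)&(hsv[...,2]>175)).astype(np.uint8)
m[:150]=0;m[240:]=0;m[:,:235]=0;m[:,495:]=0
C=[]
for k in sorted(cv2.findContours(m,cv2.RETR_EXTERNAL,cv2.CHAIN_APPROX_NONE)[0],key=lambda k:k[:,0,0].min()):
    if cv2.contourArea(k)<300: continue
    h=cv2.convexHull(k).reshape(-1,2);r=cv2.minAreaRect((cast(c,h,.030)*1000).astype(np.float32));print(r);C.append(r[0])
A,M,B=map(np.array,C);y=(A-B)/np.linalg.norm(A-B);print(np.linalg.norm(A-B),np.degrees(np.arctan2(y[1],y[0])),(A+B)/2,(M-(A+B)/2)@y,(M-(A+B)/2)@np.array([y[1],-y[0]]))
print(T[:3,:3].round(3))
```

```text
[[315.7 221.5]
 [316.5 320.6]
 [333.  221.5]
 [331.8 320.7]
 [317.  198. ]
 [317.6 282.5]
 [331.1 198. ]
 [330.3 282.5]]
((562.6317749023438, 64.7819595336914), (59.20074462890625, 58.905975341796875), 83.09840393066406)
((549.2767333984375, -38.92695617675781), (122.40013885498047, 59.00697708129883), 83.13549041748047)Traceback (most recent call last):
  File "<stdin>", line 21, in <module>
ValueError: not enough values to unpack (expected 3, got 2)
```

View pics/h2.png

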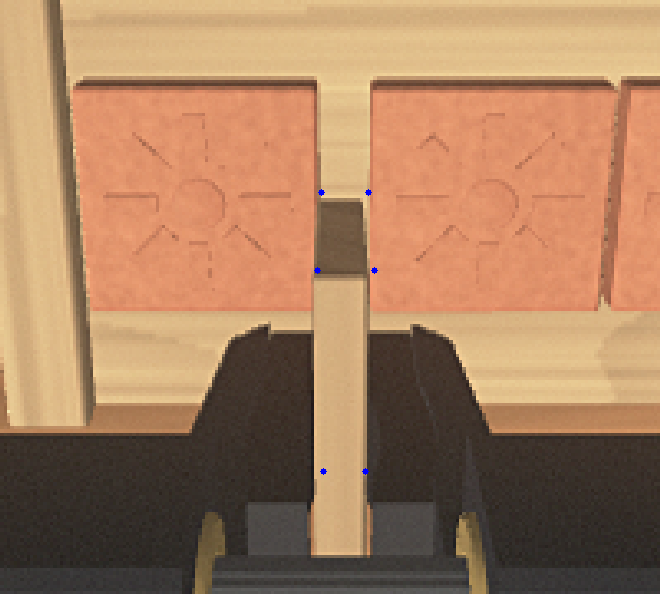

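The held spacer shows about 1.3 px (~0.7 mm) left of its prediction, so the camera has a small lateral bias along the jaw axis. With that corrected, the spacer should be over the joint with about 2–3 mm of room on each side. I'll lower it and look again just above the tiles.

Run:
```python
from h import *
import pickle
s=manip.state();print(s["tool_pos"])
manip.move_linear(np.array([.55776,.02928,.052]),rate=.08);manip.dwell(.3)
s=manip.state();print(s["clock"],s["tool_pos"],s["contact_force"], s["tool_pos"][:2]@[.1184,.993])
c=cap("wrist");pickle.dump((c,s),open("held2.pkl","wb"))
cv2.imwrite("pics/i1.png",cv2.resize(c["image"][130:330,200:440],None,fx=3,fy=3,interpolation=cv2.INTER_CUBIC))
```

```text
[0.55777418 0.02885841 0.11999548]
11.9083 [0.5581367  0.0292964  0.05253163] [-0.87733733  0.29514332  0.22785123] 0.09517471114606238
```

View pics/i1.png

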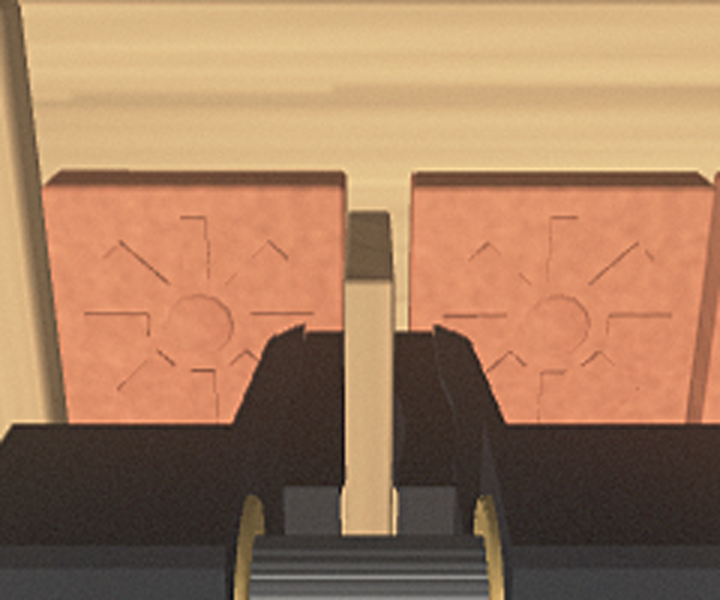

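At row 215 of the crop, the spacer's lower edges are at x 347 and 389 and the joint runs from 345 to 411. That leaves only about 0.4 mm at the set tile, so I'll shift it 1.5 mm towards the loose tile and look again.

Run:
```python
from h import *
import pickle
t=np.array([.55776,.02928])-.0016*np.array([.1184,.993])
manip.move_linear(np.array([*t,.048]),rate=.05);manip.dwell(.4)
s=manip.state();print(s["clock"],s["tool_pos"],s["contact_force"], s["tool_pos"][:2]@[.1184,.993],t)
c=cap("wrist");pickle.dump((c,s),open("held3.pkl","wb"))
cv2.imwrite("pics/i2.png",cv2.resize(c["image"][150:280,260:390],None,fx=4.5,fy=4.5,interpolation=cv2.INTER_CUBIC))
```

```text
12.6083 [0.55764928 0.02771596 0.04807136] [ 0.2677118   0.11684386 -0.46529394] 0.09354762230664725 [0.55757056 0.0276912 ]
```

View pics/i2.png

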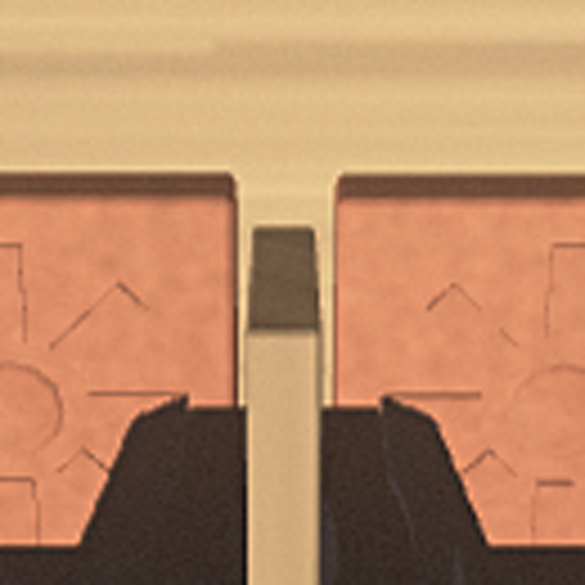

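The spacer's lower edges are now at x 254 and 315, in a joint from 237 to 336. The margins are about 2.2 and 2.7 mm, so I'll lower it and watch the force.

Run:
```python
from h import *
t=np.array([.55776,.02928])-.0016*np.array([.1184,.993])
manip.move_linear(np.array([*t,.0355]),rate=.05);manip.dwell(.15)
z=.0355
while z>.0325:
    z-=.0004
    manip.move_linear(np.array([*t,z]),rate=.03);manip.dwell(.08)
    s=manip.state();f=s["contact_force"];print(round(z,4),s["tool_pos"][2].round(4),f.round(2))
    if f[2]>3: break
manip.dwell(.1);s=manip.state();print(s["clock"],s["contact_force"],s["tool_pos"],s["gripper_width"])
c=cap("wrist");cv2.imwrite("pics/j1.png",cv2.resize(c["image"][150:280,260:390],None,fx=4.5,fy=4.5,interpolation=cv2.INTER_CUBIC))
```

```text
0.0351 0.0352 [-0.04  0.61 -0.33]
0.0347 0.0347 [-0.35 -0.45  0.16]
0.0343 0.0343 [-0.22 -0.19 -0.2 ]
0.0339 0.0339 [-0.16  1.14  0.24]
0.0335 0.0338 [-1.83 -0.11  3.74]
14.975 [-0.66731892 -0.1187576   4.78899821] [0.55764888 0.02766563 0.0337882 ] 0.007848351728072758
```

View pics/j1.png

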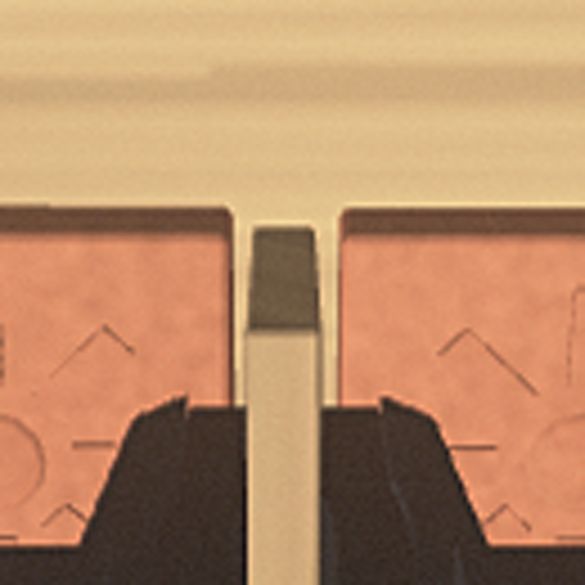

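The spacer touched down at TCP z = 33.8 mm, exactly the predicted seating height. I'll release it, turn the jaws to board x, and view the tile.

Run:
```python
from h import *
import pickle
d=np.deg2rad
t=np.array([.55776,.02928])-.0016*np.array([.1184,.993])
manip.move_linear(np.array([*t,.0338]),rate=.03)
manip.set_gripper(.03,force=12)
manip.move_linear(np.array([*t,.13]),rate=.1)
print(manip.state()["clock"])
M=np.array([.5530,-.0085])
manip.set_gripper(.084,force=12)
manip.move_pose(np.array([*M,.15]),down(d(-6.8)));manip.dwell(.4)
s=manip.state();print(s["clock"],s["tool_pos"],s["contact_force"],s["joint_pos"])
c=cap("wrist");cv2.imwrite("pics/k1.png",c["image"]);pickle.dump((c,s),open("tilev.pkl","wb"))
c=cap("top");cv2.imwrite("pics/k1top.png",cv2.resize(c["image"][165:275,245:420],None,fx=4,fy=4,interpolation=cv2.INTER_CUBIC))
```

```text
16.8917
19.65 [ 0.55300377 -0.00844638  0.14998565] [ 0.38748663 -0.09527532 -0.23198323] [-6.03086668e-02  1.07910018e-01  1.95862474e+00 -1.07569002e-06
  1.07508395e+00  5.83654947e-02]
```

View pics/k1.png

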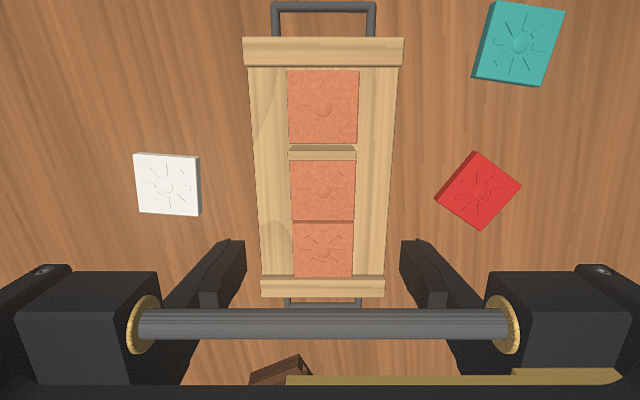

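Run:
```python
from h import *
import pickle
c,s=pickle.load(open("tilev.pkl","rb"));im=c["image"]
hsv=cv2.cvtColor(im,cv2.COLOR_BGR2HSV)
m=((hsv[...,0]<13)&(hsv[...,1]>110)&(hsv[...,2]>175)).astype(np.uint8)
m[:,:270]=0;m[:,375:]=0;m[:60]=0;m[280:]=0
cv2.imwrite("pics/k2.png",cv2.resize(im[55:290,235:410],None,fx=2.5,fy=2.5,interpolation=cv2.INTER_CUBIC))
C=[]
Ti=R.from_rotvec(s["tcp_rot"]).as_matrix()
for k in sorted(cv2.findContours(m,cv2.RETR_EXTERNAL,cv2.CHAIN_APPROX_NONE)[0],key=lambda k:k[:,0,1].min()):
    if cv2.contourArea(k)<300: continue
    h=cv2.convexHull(k).reshape(-1,2);w=(cast(c,h,.030)*1000).astype(np.float32)
    r=cv2.minAreaRect(w);
    ty=(w-s["tool_pos"][:2]*1000)@Ti[:2,1]
    print(r, "tool-y centre",r[0]@Ti[:2,1]-s["tool_pos"][:2]@Ti[:2,1]*1000, ty.min(),ty.max());C.append(r[0])
a=np.array(C)
print(a@Ti[:2,2])
```

```text
((562.2001953125, 64.985595703125), (59.46086883544922, 59.27719497680664), 83.16459655761719) tool-y centre 0.43774048993088854 -29.20769527857754 30.085770077737322
((553.1692504882812, -8.345968246459961), (56.17863082885742, 59.183284759521484), 83.1961898803711) tool-y centre 0.15242624763948243 -29.43884760967735 29.745851217427372
((546.0048828125, -69.05389404296875), (59.758113861083984, 59.15412139892578), 83.08840942382812) tool-y centre 0.22598135666567032 -29.39127214672701 29.830558742946113
[-131.09037772  -57.20536685    3.92379975]
```

View pics/k2.png

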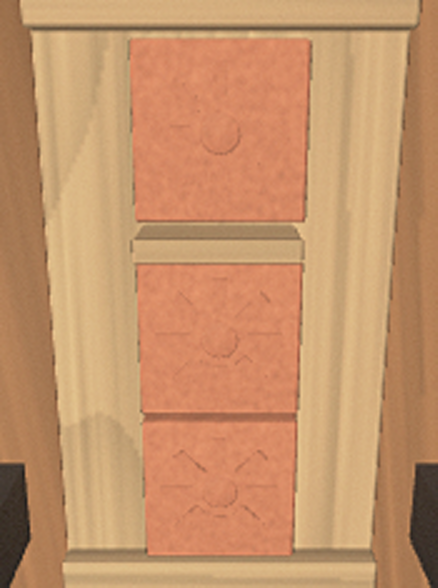

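View pics/k1top.png

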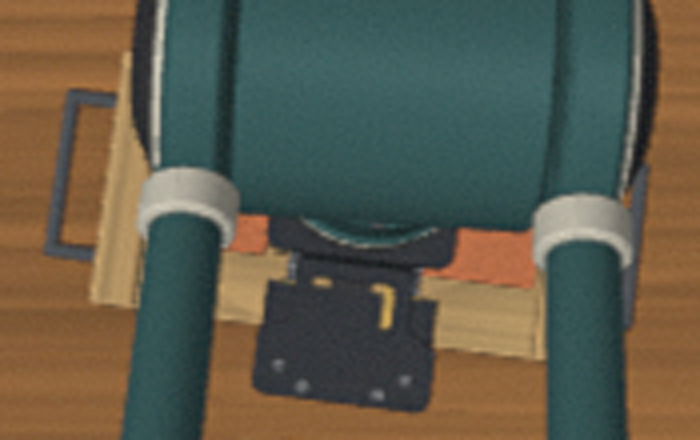

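The spacer stands alone and upright in the joint (crop: top face y 225–238, lit face y 238–263, x 132–303), inside the tile row, and the tile looks unmoved. Next I'll grip the tile across x.

Run:
```python
from h import *
d=np.deg2rad
ya=d(83.2);Y=np.array([np.cos(ya),np.sin(ya)]);X=np.array([Y[1],-Y[0]])
cur=manip.state()["tool_pos"][:2]
g=X*(cur@X+.0014)+Y*.0567
print(g,cur@X)
manip.move_linear(np.array([*g,.06]),rate=.12)
manip.move_linear(np.array([*g,.0200]),rate=.05);manip.dwell(.2)
s=manip.state();print(s["clock"],s["tool_pos"],s["contact_force"].round(2))
c=cap("wrist");cv2.imwrite("pics/l0.png",cv2.resize(c["image"][60:310,190:460],None,fx=2.2,fy=2.2,interpolation=cv2.INTER_CUBIC))
```

```text
[ 0.55432009 -0.00899699] 0.5500860109343948
21.8 [ 0.55467794 -0.00901345  0.02043526] [-0.84 -0.52  0.83]
```

View pics/l0.png

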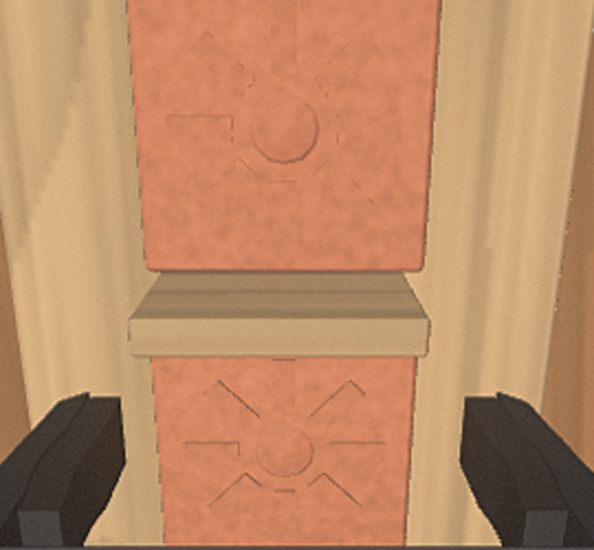

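Run:
```python
from h import *
import pickle
c=cap("wrist");im=c["image"];s=manip.state()
pickle.dump((c,s),open("pre.pkl","wb"))
hsv=cv2.cvtColor(im,cv2.COLOR_BGR2HSV)
red=(hsv[...,0]<13)&(hsv[...,1]>110)&(hsv[...,2]>150)
dark=im.max(2)<75
for r in range(232,305,6):
    x=np.nonzero(red[r,240:400])[0]+240
    dl=np.nonzero(dark[r,190:300])[0]+190; dr=np.nonzero(dark[r,340:460])[0]+340
    if len(dl) and len(dr): print(r,"tile",x.min(),x.max(),(x.min()+x.max())/2,"fing",dl.max(),dr.min(),(dl.max()+dr.min())/2)
for r in (80,100,120,140,160,175):
    x=np.nonzero(red[r,230:410])[0]+230; print(r,x.min(),x.max(),(x.min()+x.max())/2)
print(s["gripper_width"],s["tool_pos"],proj(c,[s["tool_pos"],s["tool_pos"]+[0,0,.0096]]))
# depth on fingers/tile
print(c["z_map"][260,[225,240,320,405,420]])
```

```text
244 tile 261 377 319.0 fing 244 401 322.5
250 tile 261 377 319.0 fing 244 401 322.5
256 tile 261 376 318.5 fing 245 400 322.5
262 tile 262 376 319.0 fing 245 400 322.5
268 tile 262 376 319.0 fing 246 399 322.5
274 tile 263 375 319.0 fing 244 401 322.5
280 tile 263 375 319.0 fing 242 404 323.0
286 tile 264 374 319.0 fing 239 406 322.5
292 tile 264 374 319.0 fing 236 410 323.0
298 tile 265 373 319.0 fing 231 414 322.5
304 tile 265 373 319.0 fing 228 417 322.5
80 249 389 319.0
100 251 387 319.0
120 252 386 319.0
140 253 384 318.5
160 255 383 319.0
175 256 382 319.0
0.08376963665963046 [ 0.55452045 -0.00901557  0.02030037] [[321.29483408 255.84291908]
 [321.22462222 265.10689052]]
[0.14236219 0.15297836 0.15369864 0.15300587 0.14244361]
```

The fingers are centred at column 322.5, while the tile and the set tile are both at 319. That puts the gripper about 1.8 mm off in x; my single noisy state readings had inflated the bias correction. I'll correct it, recheck, then grip.

```bash
cat >> h.py <<'E'
ya=np.deg2rad(83.2);Y=np.array([np.cos(ya),np.sin(ya)]);X=np.array([Y[1],-Y[0]])
G=np.array([0.55432009,-0.00899699])-X*.0018
def cen(im,rows,lo=240,hi=400):
    hsv=cv2.cvtColor(im,cv2.COLOR_BGR2HSV);red=(hsv[...,0]<13)&(hsv[...,1]>110)&(hsv[...,2]>150);o=[]
    for r in rows:
        x=np.nonzero(red[r,lo:hi])[0]+lo
        o.append((x.min()+x.max())/2 if len(x) else None)
    return o
E
python3 - <<'E'
from h import *
manip.move_linear(np.array([*G,.0198]),rate=.03);manip.dwell(.2)
im=cap("wrist")["image"];print("before",cen(im,(80,120,160,175)),cen(im,(244,256,268)))
manip.set_gripper(.0,force=25);manip.dwell(.2)
s=manip.state();print(s["clock"],s["gripper_width"],s["tool_pos"],s["contact_force"].round(2))
c=cap("wrist");im=c["image"];print("after",cen(im,(80,120,160,175)),cen(im,(244,256,268)))
cv2.imwrite("pics/m0.png",cv2.resize(im[60:310,190:460],None,fx=2.2,fy=2.2,interpolation=cv2.INTER_CUBIC))
E
```

```text
before [np.float64(324.0), np.float64(323.5), np.float64(323.5), np.float64(323.5)] [np.float64(323.0), np.float64(323.0), np.float64(323.0)]
23.0833 0.059456697768032196 [ 0.55256971 -0.00878563  0.01980484] [ 0.03  0.13 -0.16]
after [np.float64(324.0), np.float64(323.5), np.float64(323.5), np.float64(323.5)] [np.float64(322.5), np.float64(322.5), np.float64(322.5)]
```

View pics/m0.png

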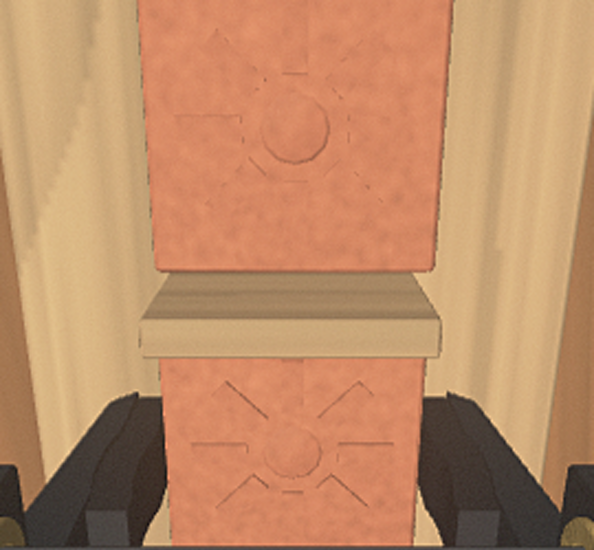

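The tile is gripped at 59.5 mm, in line with the set tile to within 1 px (~0.4 mm). Now I'll slide it along the row and watch the force.

Run:
```python
from h import *
G2=G+X*.0003
manip.set_gripper(.0,force=35)
def go(d,w=.1):
    p=G2+Y*d; manip.move_linear(np.array([*p,.0198]),rate=.03);manip.dwell(w)
    s=manip.state();f=s["contact_force"];return s,f[:2]@Y,f[:2]@X,f[2]
dd=.0
for d in (.002,.0035,.0045):
    s,fy,fx,fz=go(d);print(d,round(fy,2),round(fx,2),round(fz,2))
d=.0045
while d<.0085:
    d+=.0003
    s,fy,fx,fz=go(d);print(round(d,4),round(fy,2),round(fx,2),round(fz,2),round(s["tool_pos"][:2]@Y,5))
    if fy<-6: break
s=manip.state();print(s["clock"],s["gripper_width"],s["tool_pos"],s["moment"].round(2))
c=cap("wrist");im=c["image"];print(cen(im,(80,120,150,160)),cen(im,(244,256,268)))
cv2.imwrite("pics/n0.png",cv2.resize(im[60:310,190:460],None,fx=2.2,fy=2.2,interpolation=cv2.INTER_CUBIC))
```

```text
0.002 2.41 0.57 -0.33
0.0035 0.45 0.35 -0.13
0.0045 0.05 0.23 0.14
0.0048 -0.21 0.38 0.35 0.06144
0.0051 -0.47 -0.02 -0.04 0.06178
0.0054 -1.5 -1.21 0.22 0.06195
0.0057 -4.69 -0.6 -0.07 0.06198
0.006 -6.76 0.26 0.44 0.06202
26.15 0.05999459935985331 [ 0.55347833 -0.0035392   0.01979699] [-1.05  0.09 -0.11]
[np.float64(323.0), np.float64(323.0), np.float64(323.0), np.float64(323.5)] [np.float64(322.5), np.float64(322.5), np.float64(322.5)]
```

View pics/n0.png

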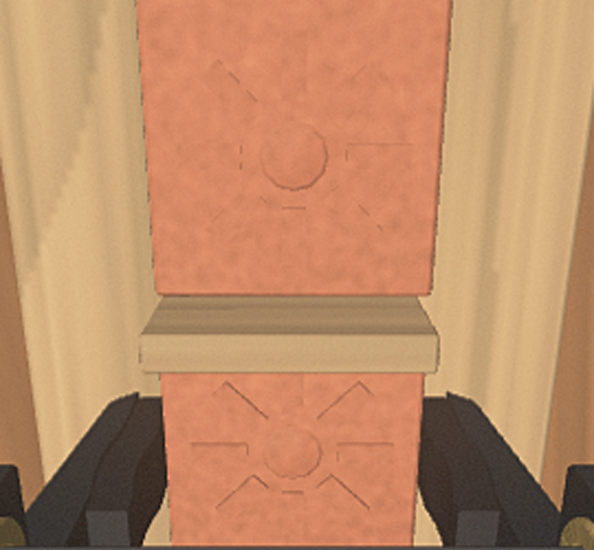

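Contact built up at Y = 61.95 mm, as predicted (61.9), and the tile is in line to within 0.5–1 px. I'll raise the push to about 12 N, hold it, and check from the side.

Run:
```python
from h import *
G2=G+X*.0003
d=.006
while d<.0085:
    d+=.0003
    p=G2+Y*d; manip.move_linear(np.array([*p,.0198]),rate=.02);manip.dwell(.25)
    s=manip.state();f=s["contact_force"];print(round(d,4),(f[:2]@Y).round(2),(f[:2]@X).round(2),f[2].round(2),(s["tool_pos"][:2]@Y).round(5))
    if f[:2]@Y<-11: break
fs=[];
for i in range(6):
    manip.dwell(.2);s=manip.state();fs.append([s["contact_force"][:2]@Y,s["tool_pos"][:2]@Y,s["gripper_width"]])
print(np.array(fs).round(4),s["clock"])
c=cap("wrist");im=c["image"];print(cen(im,(80,120,150,160)),cen(im,(244,256,268)))
a=cv2.resize(im[60:310,190:460],None,fx=2,fy=2,interpolation=cv2.INTER_CUBIC)
cv2.imwrite("pics/o0.png",a)
c=cap("side");cv2.imwrite("pics/o1.png",cv2.resize(c["image"][160:280,250:390],None,fx=5,fy=5,interpolation=cv2.INTER_CUBIC))
```

```text
0.0063 -7.13 -0.37 -0.11 0.06202
0.0066 -8.8 0.19 -0.69 0.06205
0.0069 -9.71 0.96 0.61 0.06205
0.0072 -10.47 -0.63 0.98 0.06207
0.0075 -12.25 -0.21 0.58 0.06208
[[-11.8926   0.0621   0.0597]
 [-12.2311   0.0621   0.0596]
 [-11.9016   0.0621   0.0593]
 [-11.9901   0.0621   0.0593]
 [-12.7076   0.0621   0.0595]
 [-11.7882   0.0621   0.0598]] 29.9
[np.float64(323.0), np.float64(323.5), np.float64(323.0), np.float64(323.0)] [np.float64(322.5), np.float64(322.5), np.float64(322.5)]
```

View pics/o0.png

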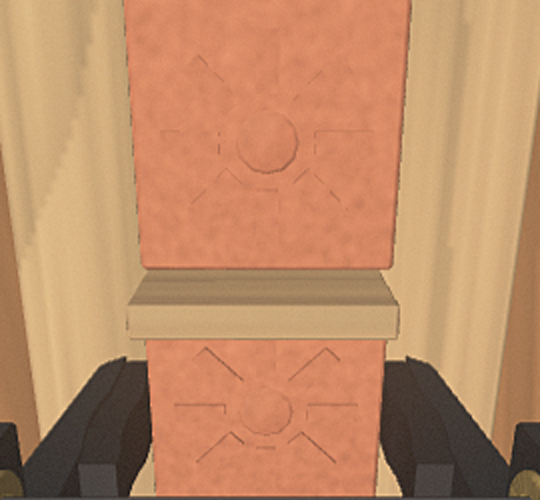

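View pics/o1.png

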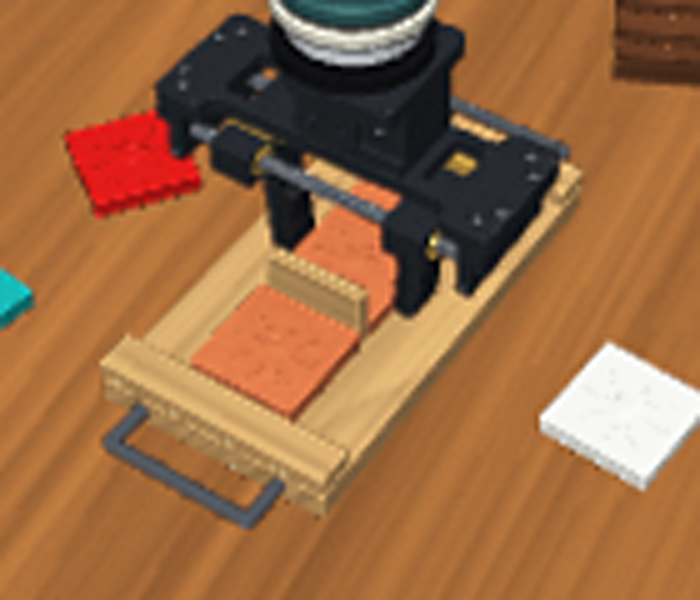

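The side view shows the spacer upright between the set tile and the gripped tile, at crop (315,290), with the crockery untouched. The push is steady at 12 N. One depth check of the spacer's top, then I hand in.

Run:
```python
from h import *
c=cap("wrist")
def z(u,v):
    uu=cv2.undistortPoints(np.float64([[[u,v]]]),np.array(c["intrinsics"]),np.array([c["k1"],0,0,0.])).ravel()
    return (c["T"]@np.r_[np.r_[uu,1]*c["z_map"][v,u],1])[2]
print("spacer top",[round(z(u,v),4) for u in(270,322,370) for v in(202,207)],"set tile",round(z(322,150),4),"tile",round(z(322,265),4))
s=manip.state();print(s["contact_force"][:2]@Y,s["clock"])
order.close_job()
```

```text
spacer top [np.float64(0.0409), np.float64(0.0452), np.float64(0.039), np.float64(0.0468), np.float64(0.0405), np.float64(0.0472)] set tile 0.03 tile 0.0315
-12.849753626167319 30.05
the job is handed in; nothing more can be done
```

The job is handed in: the spacer stands in the wide (+y) joint, and the gripper is holding the tile tight against it. No verdict was reported.

**What I did**
- I gripped the spacer in its rack and lowered it into the joint without touching the tile. It met the base at TCP height 33.8 mm, exactly the height predicted for the spacer resting on the wood.
- I then gripped the tile across x and slid it about 5 mm along the row until the spacer was clamped.

**Last checks**
- **Push:** steady at about 12 N (11.8–12.8 N over the last second or so), with a set grip of 35 N and no creep.
- **Position:** the tile stopped at 62.0 mm along the row; I expected 61.9 mm. It sits within 0.5–1 px (under about 0.5 mm) of the set tile's line.
- **Surroundings:** the wrist and side pictures show the spacer upright, with no contact with the crockery or the other tiles.
- **Time:** 30 s used of the 58 s allowed.

**Checks that failed or disagreed**
- **Spacer height:** the final depth check missed the spacer's top. It hit the side face, reading 39–47 mm, which is what a 52 mm tall spacer would show there but does not prove its height. That it is down on the base rests on the touchdown force and height before the slide.
- **Camera offset:** my first estimate of the camera's sideways offset was wrong by about 1.8 mm because of noisy pose readings. I corrected it from the picture before gripping the tile.

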